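# Close the spice carousel's keeper, bring the pepper mill to the front and hold it there

### The arm

A 6-joint arm with a two-finger parallel gripper is mounted at the origin on a cart in front of the work surface, level with it; the furniture and walls round the work are solid. World frame = base frame: x ahead of the robot, y to its left, z up, the work surface at z = 0. Lengths are in m, angles in degrees, forces in N, time in s.
With the tool pointing down it reaches from about 0.4 to 0.825 m from the base axis. Payload 7 kg.
Tool frame: the origin (TCP) lies at the very end of the fingers, on their centre line; the grasp point (between the pads) lies 19 mm behind it; z points along the fingers, y is the line along which they close (so a half turn about z gives the same grasp; the last joint's range is limited). The gripper opens to 88 mm and grips with 3 to 60 N. Pads are 19 mm wide; open, the fingers measure 130 mm over their backs; the gripper's body (78 mm by 193 mm) begins 47 mm behind the grasp point.
Start: joints at [-52.019, 20.546, 0.682, 0, -70.136, -16.507], TCP at [0.247, -0.628, 0.227] pointing down, gripper open.
Joint ranges: [-176.03, 176.03], [-82.01, 121.73], [-58.28, 71.71], [-173.87, 95.51], [-174.79, -0.11], [-173.66, 173.66]. Speed limits (degrees/s): [136.94, 136.94, 172.46, 180, 180, 180].

### API

Orientations are given as a 3x3 rotation matrix whose columns are the frame's x, y, z axes.
In Python, from rig import robot, capture, camera_info gives the robot as it stands. The module is installed in compiled form; this text tells all that it offers.
- The arm moves only by the tool apply_moves, never from a script. Its argument "moves" is one flat list of numbers, 7 for each row, row after row: the shift along the tool's x, y, z in mm, then the turn, a rotation vector about the tool's x, y, z in rad, then the closure, from -1 (fully open) to 1 (shut). A call has exactly 8 rows; each row is the pose to reach, as a shift and turn from the pose commanded when the call began, along the tool's axes at that moment; what a row does not reach only later rows make up. A row lasts 1/8 s, in which the tool goes at most 62.5 mm and 10.7 degrees, less where a joint would pass 70% of its speed; a pose out of reach is approached as far as the arm can. A call with a gripper value outside its range is refused whole. The fingers move at their own pace and stop on an object; "grip_force" is the grip in N (left out, the last holds). Time passes only in rows, so rows that repeat a pose let the fingers close, or fill a call up. It gives the time, the measured TCP pose, the force, the opening and the grip force at its end, in the units of the state.
- robot.read_state(): the state, without advancing time (a new reading comes with each control period).
- capture(name): name is "scene" or "top" or "wrist"; returns the picture (420x560x3 uint8, red, green, blue); there is no depth.
- camera_info(name): a dict with "camera_matrix" (3x3 intrinsics, pixels), "R" (3x3) and "t" (3): a world point X has camera coordinates R X + t; the wrist camera has in their place "T_tool_cam" (4x4, takes a point from camera to tool coordinates, whose origin is the TCP and whose axes are the flange's). Camera axes: x right, y down, z forward; pixel columns grow to the right and rows downward; lengths in m; the calibration is good to about 2 mm. A picture is of the moment at which its call begins: read the wrist's pose just before it. camera_info takes no time and is no camera call.
- robot.hand_in(): hands the job in; it is judged then, once.
The state is a dict: "time": time; "q": joint angles; "joint_velocities": joint speeds; "tau": joint torques, N m; "position": TCP position; "tool_rot": TCP orientation; "force": force on the tool from outside, world axes, zero at the start; "wrist_torque": the same for the moment, N m; "gripper_width": opening from 0.0 (shut) to 1.0 (fully open); "gripper_force": force on a finger pad.
Only numpy, scipy, OpenCV 4.12 (cv2) and the standard library are available. Lean on these libraries where they do the work, as an engineer would, in place of code of your own. Each camera call takes 0.05 s, during which the arm holds its last target. There are 200 camera calls.

### The job

I have just put the salt shaker back in the spice carousel and left the hinged keeper bar of its bay sticking out, where it would sweep the things round it off their places. First swing the keeper bar shut until it clicks into its catch, then gently turn the carousel by the handle on top until the pepper mill stands squarely at the front, in line with the brass stud on the base board, and finish while still gripping the handle so that the turntable is held still for me to lift the mill out. Keep all jars standing and do not shift the lemons, garlic or tumbler round the carousel.

Things in the scene. Friction and masses are not known exactly. Their poses are not given: they have to be found in the camera images.
- index_stud (a point): Brass stud (12 mm wide, 8 mm high) at the middle of the front edge of the carousel's fixed square base board (300 x 300 mm, 18 mm high); this point is its top. The axes are the board's: +x from the stud to the turntable's axis, 142.5 mm away, z up. The front looks roughly at the robot.
- turntable (a joint): Angle of the carousel's turntable on the base board, rad: 0 at the start, growing counter-clockwise seen from above; it turns a full turn either way. The bearing drags lightly (about 0.08 N m): left alone it stays where it is, a sideways push turns it. The jars stand loose on it and tip if it is jerked; smooth turns at about 0.5 rad/s are safe.
- tray_center (a point): Centre of the round wooden tray's top, 38 mm above the worktop, on the turntable's axis. Tray radius 135 mm; five flat round rubber pads for jars, 83 mm from the axis, 72 degrees apart. Five 10 mm steel posts, 125 mm from the axis, rise to 113 mm above the worktop; a 6 mm wire rail 93 mm above the worktop joins them, except at the salt shaker's bay, which has the keeper bar.
- handle_grip (a point): Centre of the dark wooden bar handle on top of the carousel's column, on the turntable's axis and fast to the turntable. The bar is 70 mm long along this point's x, 14 mm thick along its y, 28 mm high; its underside is 36 mm above the top of the pepper mill, the tallest jar. It is gripped across its thickness, from above.
- keeper (a joint): Angle of the keeper bar, rad: 0 is shut, in its ball catch; it grows as the bar swings outward (clockwise seen from above), to 1.9. Starts between 1.0 and 1.6. It swings with little friction and stays where it is; over the last 0.1 rad the sprung ball resists with some 2 N at the bar's end (4 N at its middle), then pulls it shut against its stop. Shut is below 0.03.
- keeper_hinge (a point): Hinge of the keeper bar, on a post of the turntable, at the height of the bar (93 mm above the worktop). Its axes turn with the bar: at any angle, -y points along the chord from the hinge to the bar's free end, 137 mm away, and -x to the bar's outer side, the side to push on to shut it.
- keeper_mid (a point): Middle of the keeper bar, on the bar's centre line: a steel bar 7 mm thick bent to the tray's round edge (125 mm radius), 93 mm above the worktop. Axes as for the hinge: the middle lies 73 mm along the chord and bulges 24 mm outward; -x points to the outer side. When it is shut, a push here goes straight at the turntable's axis and does not turn it.
- keeper_knob (a point): Small round steel finger knob (13 mm wide) that stands up on the keeper bar near its free end, from 10 to 24 mm above the bar's centre line; this point is 16 mm above that line.
- mill_center (a point): Centre of the pepper mill: dark brown turned wood with a small knob on top, 58 mm wide, 150 mm high, the tallest jar; standing loose on a pad of the turntable, any but the one behind the keeper. z up.
- shaker_center (a point): Centre of the salt shaker, 44 mm wide, 90 mm high, standing loose on the pad behind the keeper bar. z up.
- spice_a_center (a point): Centre of a spice jar with a screw lid, 45 mm wide, 106 mm high, standing loose on a pad of the turntable. z up.
- spice_b_center (a point): Centre of a spice jar with a screw lid, 45 mm wide, 106 mm high, standing loose on a pad of the turntable. z up.
- spice_c_center (a point): Centre of a spice jar with a screw lid, 45 mm wide, 106 mm high, standing loose on a pad of the turntable. z up.
- lemon_a_center (a point): Centre of a lemon, 71 x 53 x 51 mm, loose on the worktop beside the carousel; to be left alone.
- lemon_b_center (a point): Centre of a lemon, 72 x 57 x 58 mm, loose on the worktop beside the carousel; to be left alone.
- tumbler_center (a point): Centre of the clear tumbler, 80 mm wide, 91 mm high, loose on the worktop beside the carousel; to be left alone.
- garlic_center (a point): Centre of the head of garlic, 56 mm, loose on the worktop beside the carousel; to be left alone.
There are look-alikes about, which are no part of the job. Leave any blue look-alike of the part that bears spice_a_center alone. Leave any purple look-alike of the part that bears mill_center alone.

How it is judged:
By the outcome, as a careful person would: the job done as asked, in the order asked, and still so for the second after the job is handed in, while the arm keeps its last pose, push and grip.
It also fails if it takes over 72 s, if anything falls off the work surface, if the arm or the gripper's body presses on something with over 40 N, if the wrist force passes 120 N, or if a joint passes its speed limit or range.

## Working session

There is one attempt and no reset: what is moved stays moved. The work goes in short steps, Python scripts to look and compute and a tool call to move; the robot and the scene stay as the last step left them, time stands still between calls to the robot, and variables do not carry over. Pictures are saved under pics/ and viewed, at most 12 in all, crops included, and the job is handed in when it is done.

Besides the shell and the picture viewer there is one more tool, called after "Request:" in YAML: its name, and indented under it one key for each argument. apply_moves: Moves the arm, as the interface text tells. Its arguments: {"type":"object","properties":{"moves":{"type":"array"},"grip_force":{"type":"number"}},"required":["moves"]}

```bash
mkdir -p pics
python3 - <<'E'
from rig import robot,capture,camera_info
import cv2,numpy as np
np.set_printoptions(precision=4,suppress=True)
for n in("scene","top"):
    im=capture(n);cv2.imwrite(f"pics/{n}0.png",cv2.resize(im[:,:,::-1],(800,600),interpolation=cv2.INTER_CUBIC))
    print(n,camera_info(n))
print(camera_info("wrist"));print(robot.read_state())
E
```

```text
scene {'camera_matrix': array([[489.7622,   0.    , 284.4321],
       [  0.    , 489.7622, 207.2171],
       [  0.    ,   0.    ,   1.    ]]), 'R': array([[-0.5276, -0.8492,  0.0244],
       [-0.525 ,  0.3033, -0.7952],
       [ 0.6678, -0.4323, -0.6059]]), 't': array([0.4261, 0.3659, 0.8735])}
top {'camera_matrix': array([[455.9628,   0.    , 281.9091],
       [  0.    , 455.9628, 200.9671],
       [  0.    ,   0.    ,   1.    ]]), 'R': array([[-0.0205, -0.9998, -0.0002],
       [-0.9891,  0.0203, -0.1457],
       [ 0.1457, -0.0028, -0.9893]]), 't': array([0.167 , 0.5905, 1.1029])}
{'camera_matrix': array([[305.3298,   0.    , 276.1977],
       [  0.    , 305.3298, 205.421 ],
       [  0.    ,   0.    ,   1.    ]]), 'T_tool_cam': array([[-0.0013, -0.9686, -0.2487,  0.0657],
       [ 1.    , -0.0015,  0.0006, -0.0002],
       [-0.0009, -0.2487,  0.9686, -0.1574],
       [ 0.    ,  0.    ,  0.    ,  1.    ]])}
{'time': 0.1, 'q': array([-52.0185,  20.5863,   0.6397,  -0.0178, -70.1363, -16.5059]), 'joint_velocities': array([ 0.0162, -0.1082,  0.1543,  0.0399,  0.0415, -0.0362]), 'tau': array([ -0.0022, -58.4163,  29.3753,   7.0156,   0.0102,  -0.0001]), 'position': array([ 0.2469, -0.6277,  0.2257]), 'tool_rot': array([[-0.9306, -0.366 , -0.0007],
       [-0.366 ,  0.9306,  0.0013],
       [ 0.0001,  0.0015, -1.    ]]), 'force': array([ 0.8923,  0.2101, -0.4133]), 'wrist_torque': array([ 0.0027, -0.0097, -0.0274]), 'gripper_force': 0.0, 'gripper_width': 0.9992756678804176}
```

View pics/scene0.png

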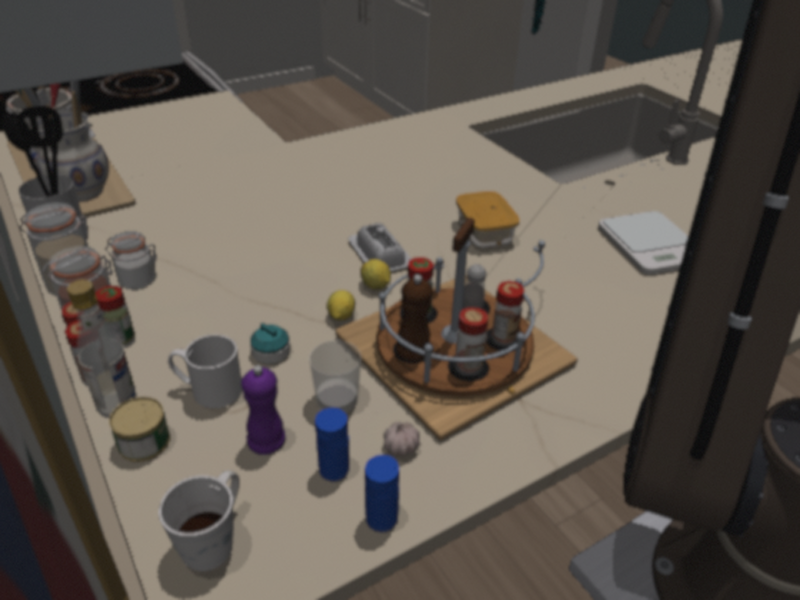

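View pics/top0.png

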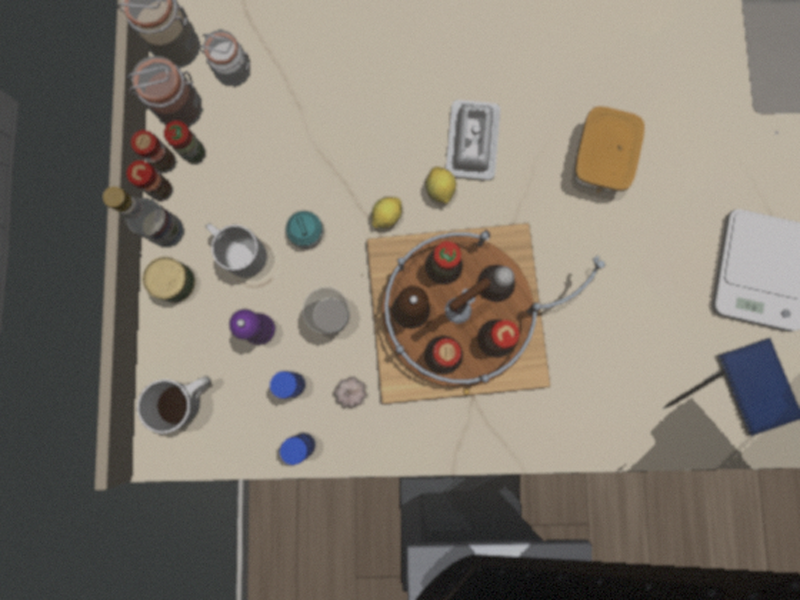

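The scene view shows the keeper open to the right. In the top view the hinge is at about (537,310), the bar's free end at (600,263), the mill at (410,305), and the handle near (475,292). I'll enlarge the carousel next.

Run:
```python
from rig import capture
import cv2,numpy as np
im=np.mean([capture("top").astype(float) for _ in range(4)],axis=0)
im=np.clip(im*1.3,0,255).astype(np.uint8)
c=im[150:290,250:435,::-1]
cv2.imwrite("pics/c1.png",cv2.resize(c,None,fx=4,fy=4,interpolation=cv2.INTER_CUBIC))
```

```text
(no output)
```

View pics/c1.png

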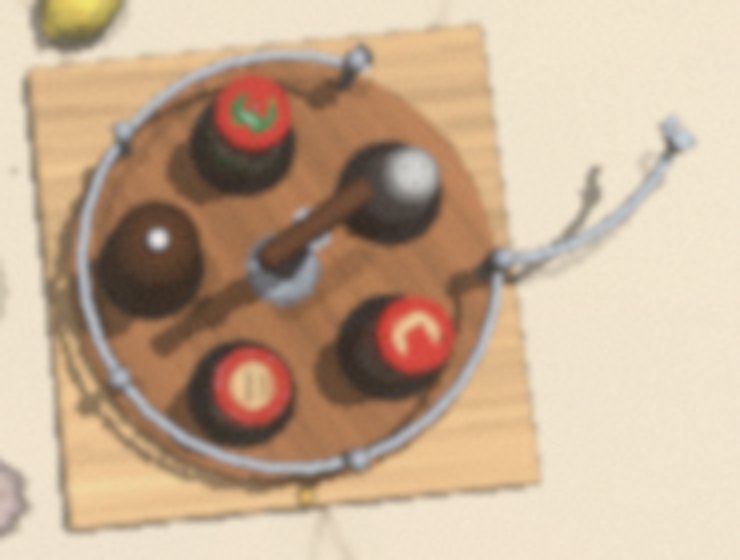

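The crop shows the stud at (306,495), post tops at (359,60), (124,130), (120,378), (357,458) and (500,260, the hinge post), the keeper's end and knob at (676,133), the mill knob at (158,238), and the handle from (272,262) to (368,190).

```bash
cat > h.py <<'E'
import numpy as np
from rig import robot,capture,camera_info
np.set_printoptions(precision=4,suppress=True)
def ray(cam,px,z):
    c=camera_info(cam);d=c['R'].T@np.linalg.solve(c['camera_matrix'],[*px,1]);o=-c['R'].T@c['t']
    return (o+d*(z-o[2])/d[2])[:2]
def crop(px,z,x0=250,y0=150,f=4):
    return ray('top',((px[0]+.5)/f-.5+x0,(px[1]+.5)/f-.5+y0),z)
E
python3 - <<'E'
from h import *
B=np.array([crop(p,.018) for p in[(27,72),(482,27),(540,482),(70,530)]])
print('board',B,B.mean(0),[np.linalg.norm(B[i]-B[i-1]) for i in range(4)])
s=crop((306,495),.026);print('stud',s,'dir',B.mean(0)-s,np.linalg.norm(B.mean(0)-s))
c=B.mean(0)
def pol(n,p):print(n,p,'r',np.linalg.norm(p-c),'ang',np.degrees(np.arctan2(*(p-c)[::-1])))
for p in[(359,60),(124,130),(120,378),(357,458),(500,260)]:pol('post',crop(p,.113))
P=np.array([crop(p,.113) for p in[(359,60),(124,130),(120,378),(357,458),(500,260)]]);print('mean posts',P.mean(0))
pol('mill',crop((158,238),.186));pol('stud',s)
k=crop((676,133),.115);pol('knob',k);h=crop((500,260),.113);pol('hinge',h)
print('chord',k-h,np.linalg.norm(k-h),np.degrees(np.arctan2(*(k-h)[::-1])))
f=crop((359,60),.113);print('shut chord',np.degrees(np.arctan2(*(f-h)[::-1])))
a=crop((272,262),.254);b=crop((368,190),.254);print('handle',a,b,(a+b)/2,np.linalg.norm(a-b),np.degrees(np.arctan2(*(b-a)[::-1])))
E
```

```text
board [[ 0.6864  0.2193]
 [ 0.7103 -0.0776]
 [ 0.4165 -0.0997]
 [ 0.3929  0.196 ]] [0.5515 0.0595] [np.float64(0.2944293741046851), np.float64(0.2978355889531155), np.float64(0.2945664367436546), np.float64(0.29668280757302684)]
stud [0.4116 0.0483] dir [0.1399 0.0112] 0.14037481586500983
post [0.6684 0.0161] r 0.12463904054988924 ang -20.37201196942561
post [0.6288 0.1572] r 0.12452607515071998 ang 51.66273264696301
post [0.4821 0.1624] r 0.12414211466230494 ang 123.98034213799613
post [0.4332 0.0264] r 0.12281693740369308 ang -164.3656024205745
post [ 0.5466 -0.062 ] r 0.1215951776547836 ang -92.30680940771359
mean posts [0.5518 0.06  ]
mill [0.5544 0.1398] r 0.08036915727069133 ang 87.97428237945533
stud [0.4116 0.0483] r 0.14037481586500983 ang -175.426213681167
knob [ 0.6199 -0.1696] r 0.23903967713133414 ang -73.3830391141
hinge [ 0.5466 -0.062 ] r 0.1215951776547836 ang -92.30680940771359
chord [ 0.0733 -0.1076] 0.13013531757769586 -55.743534398371075
shut chord 32.68466524595515
handle [0.5321 0.0833] [0.5682 0.033 ] [0.5501 0.0581] 0.06194573756839324 -54.36895502806245
```

```bash
cat >> h.py <<'E'
from scipy.spatial.transform import Rotation as Ro
u=lambda d:np.array([np.cos(np.radians(d)),np.sin(np.radians(d))])
def Rt(y): return np.column_stack([[*u(y),0],[*u(y-90),0],[0,0,-1]])
def rows(T,base=None):
    """T: list of (x,y,z,yaw of tool x); base: commanded (x,y,z,yaw) at the start"""
    s=robot.read_state()
    p,R=(s['position'],s['tool_rot']) if base is None else (np.array(base[:3]),Rt(base[3]))
    for t in T:
        d=R.T@(np.array(t[:3])-p)*1000; r=Ro.from_matrix(R.T@Rt(t[3])).as_rotvec()
        print(np.round(d,1).tolist(),np.round(r,3).tolist())
H=np.array([.547,-.064])
def push(a,off,z=.082):  # tool centre 'off' outside the bar's middle, chord angle a
    return (*(H+.073*u(a)+(.024+off)*u(a-90)),z,a-90)
E
python3 - <<'E'
from h import *
p=push(-57,.033);print(p);rows([(*p[:2],.2,p[3]),p])
E
```

```text
(np.float64(0.5389544271832079), np.float64(-0.1562673764558725), 0.082, -147)
[-444.3, 332.1, 26.4] [0.001, 0.0, -0.201]
[-444.3, 332.1, 144.4] [0.001, 0.0, -0.201]
```

Request:
apply_moves:
  moves: [-28,21,2,0,0,-0.02,1,-56,42,3,0,0,-0.04,1,-84,63,5,0,0,-0.06,1,-112,84,7,0,0,-0.08,1,-140,105,9,0,0,-0.1,1,-168,126,10,0,0,-0.12,1,-196,147,12,0,0,-0.14,1,-222,166,13,0,0,-0.15,1]
  grip_force: 20

```text
time: 1.3
position: [0.3934, -0.3913, 0.2136]
tool_rot: [[-0.865, -0.502, 0.0], [-0.502, 0.865, 0.0], [-0.0, -0.0, -1.0]]
force: [1.1, 0.2, 0.0]
gripper_width: 0.154
gripper_force: 0.0
```

Request:
apply_moves:
  moves: [-28,21,2,0,0,-0.01,1,-60,45,3,0,0,-0.02,1,-92,69,5,0,0,-0.03,1,-124,93,7,0,0,-0.04,1,-156,117,9,0,0,-0.05,1,-188,141,10,0,0,-0.05,1,-210,158,12,0,0,-0.05,1,-216,162,13,0,0,-0.05,1]

```text
time: 2.3
position: [0.4991, -0.1427, 0.2005]
tool_rot: [[-0.838, -0.545, 0.0], [-0.545, 0.838, 0.0], [-0.0, 0.0, -1.0]]
force: [0.0, 1.2, -0.6]
gripper_width: 0.005
gripper_force: 0.0
```

Run:
```python
from h import *
import cv2
s=robot.read_state();print(s['position'],s['q'],s['tool_rot'],s['gripper_width'])
rows([push(-57,.033)])
im=capture('top');c=np.clip(im*1.3,0,255).astype(np.uint8)[140:290,250:450,::-1]
cv2.imwrite("pics/c2.png",cv2.resize(c,None,fx=4,fy=4,interpolation=cv2.INTER_CUBIC))
```

```text
[ 0.4991 -0.1427  0.2005] [  5.7293   6.9559 -21.0046  -0.0057 -62.0315 -62.6831] [[-0.8383 -0.5453  0.0001]
 [-0.5453  0.8383  0.0001]
 [-0.0002  0.     -1.    ]] 0.005208968657945202
[-25.9, -33.1, 118.6] [0.0, 0.0, 0.001]
```

View pics/c2.png

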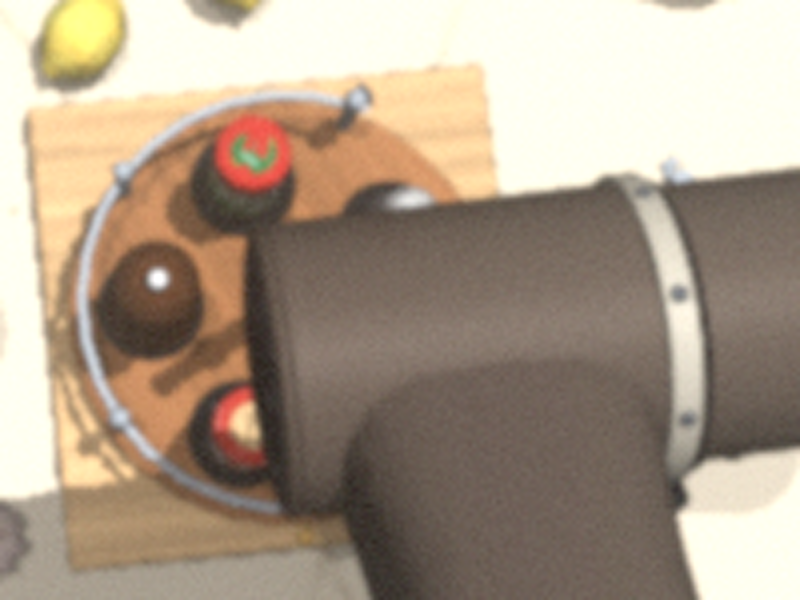

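The top view shows the arm covering the keeper, but the board, jars and mill are unmoved. I need the clearance of the arm links over the handle, so I'll look at the scene view.

Run:
```python
from h import *
import cv2
im=np.clip(capture('scene')*1.3,0,255).astype(np.uint8)
a=cv2.resize(im[:,150:,::-1],None,fx=1.42,fy=1.42)
w=np.clip(capture('wrist')*1.3,0,255).astype(np.uint8)
cv2.imwrite("pics/s2.png",a);
b=np.hstack([cv2.resize(a,(400,410)),cv2.resize(w[:,:,::-1],(400,300)).__class__ and cv2.copyMakeBorder(cv2.resize(w[:,:,::-1],(400,300)),0,110,0,0,0)])
cv2.imwrite("pics/s3.png",b)
```

```text
(no output)
```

View pics/s3.png

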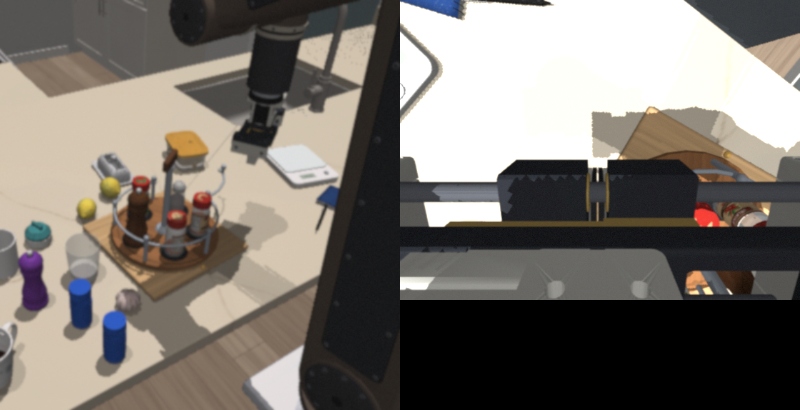

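The scene view shows the links well above the handle, and the path down beside the open keeper is free.

Request:
apply_moves:
  moves: [-10,-12,0,0,0,0,1,-26,-33,0,0,0,0,1,-26,-33,25,0,0,0,1,-26,-33,50,0,0,0,1,-26,-33,75,0,0,0,1,-26,-33,100,0,0,0,1,-26,-33,115,0,0,0,1,-26,-33,119,0,0,0,1]

```text
time: 3.45
position: [0.5382, -0.1582, 0.0807]
tool_rot: [[-0.84, -0.543, -0.001], [-0.543, 0.84, -0.0], [0.001, 0.001, -1.0]]
force: [-0.8, 0.6, 0.4]
gripper_width: 0.006
gripper_force: 0.0
```

Run:
```python
from h import *
s=robot.read_state();print(s['position'],s['force'])
A=[-57,-57,-52,-47,-42,-37,-32,-27]
rows([push(a,o) for a,o in zip(A,[.023,.013]+[.013]*6)])
print()
A=np.arange(-22,19,5.)
rows([push(a,.013) for a in A[:8]],push(-27,.013))
```

```text
[ 0.5382 -0.1582  0.0807] [-0.7719  0.5904  0.4205]
[-11.6, 1.2, -1.3] [0.001, -0.001, -0.002]
[-21.6, 1.3, -1.3] [0.001, -0.001, -0.002]
[-28.1, -1.7, -1.3] [0.001, -0.001, -0.089]
[-34.9, -4.0, -1.4] [0.001, -0.001, -0.176]
[-41.8, -5.8, -1.4] [0.001, -0.001, -0.264]
[-48.8, -6.9, -1.4] [0.001, -0.001, -0.351]
[-56.0, -7.5, -1.4] [0.001, -0.001, -0.438]
[-63.1, -7.4, -1.4] [0.001, -0.001, -0.526]

[-6.5, -2.9, 0.0] [0.0, 0.0, -0.087]
[-13.2, -5.3, 0.0] [0.0, 0.0, -0.175]
[-20.2, -7.1, 0.0] [0.0, 0.0, -0.262]
[-27.2, -8.3, 0.0] [0.0, 0.0, -0.349]
[-34.3, -8.8, 0.0] [0.0, 0.0, -0.436]
[-41.5, -8.7, 0.0] [0.0, 0.0, -0.524]
[-48.6, -8.0, 0.0] [0.0, 0.0, -0.611]
[-55.6, -6.7, 0.0] [0.0, 0.0, -0.698]
```

Request:
apply_moves:
  moves: [-11.5,1,-1,0,0,0,1,-21.5,1,-1,0,0,0,1,-28,-2,-1,0,0,-0.09,1,-35,-4,-1,0,0,-0.175,1,-42,-6,-1,0,0,-0.265,1,-49,-7,-1,0,0,-0.35,1,-56,-7.5,-1,0,0,-0.44,1,-63,-7.5,-1,0,0,-0.525,1]

```text
time: 4.45
position: [0.5968, -0.1289, 0.0835]
tool_rot: [[-0.451, -0.893, 0.002], [-0.893, 0.451, -0.0], [-0.001, -0.002, -1.0]]
force: [0.8, -1.5, 0.5]
gripper_width: 0.007
gripper_force: 0.1
```

Request:
apply_moves:
  moves: [-6.5,-3,0,0,0,-0.09,1,-13,-5,0,0,0,-0.175,1,-20,-7,0,0,0,-0.26,1,-27,-8,0,0,0,-0.35,1,-34,-9,0,0,0,-0.435,1,-41.5,-9,0,0,0,-0.525,1,-48.5,-8,0,0,0,-0.61,1,-55.5,-7,0,0,0,-0.7,1]

```text
time: 5.45
position: [0.628, -0.0824, 0.0835]
tool_rot: [[0.231, -0.973, 0.002], [-0.973, -0.231, 0.0], [0.0, -0.002, -1.0]]
force: [-0.1, 0.4, -0.3]
gripper_width: 0.005
gripper_force: 0.1
```

Run:
```python
from h import *
import cv2
s=robot.read_state();print(s['position'],s['force'],s['q'],s['tool_rot'][:,0],push(13,.013))
rows([push(a,.013) for a in(16,19,22,25,27,27,27,27)])
print();rows([push(a,.013) for a in(28,29,30,31,32,33,34,35)],push(27,.013))
a=np.clip(capture('top')*1.3,0,255).astype(np.uint8)[140:290,250:450,::-1]
w=np.clip(capture('wrist')*1.,0,255).astype(np.uint8)[:,:,::-1]
w=cv2.resize(w,(400,300))
b=np.vstack([np.hstack([w,cv2.resize(np.clip(capture('scene')[150:360,230:510,::-1]*1.3,0,255).astype(np.uint8),(400,300))]),cv2.copyMakeBorder(cv2.resize(a,(400,300)),0,0,0,400,0)])
cv2.imwrite("pics/c4.png",b)
```

```text
[ 0.628  -0.0824  0.0835] [-0.149   0.4162 -0.2875] [ 10.1568  23.5496 -14.9872   0.0156 -51.3727   3.1602] [ 0.2305 -0.9731  0.0003] (np.float64(0.6264522037400453), np.float64(-0.08363026542995156), 0.082, -77)
[-3.0, -0.1, 1.5] [-0.002, -0.0, -0.047]
[-7.0, -1.7, 1.5] [-0.002, -0.0, -0.099]
[-11.0, -3.2, 1.5] [-0.002, -0.0, -0.151]
[-15.1, -4.4, 1.5] [-0.002, -0.0, -0.204]
[-17.9, -5.1, 1.5] [-0.002, -0.0, -0.239]
[-17.9, -5.1, 1.5] [-0.002, -0.0, -0.239]
[-17.9, -5.1, 1.5] [-0.002, -0.0, -0.239]
[-17.9, -5.1, 1.5] [-0.002, -0.0, -0.239]

[-1.3, -0.6, 0.0] [0.0, 0.0, -0.017]
[-2.6, -1.2, 0.0] [0.0, 0.0, -0.035]
[-3.9, -1.8, 0.0] [0.0, 0.0, -0.052]
[-5.2, -2.4, 0.0] [0.0, 0.0, -0.07]
[-6.5, -2.9, 0.0] [0.0, 0.0, -0.087]
[-7.8, -3.5, 0.0] [0.0, 0.0, -0.105]
[-9.2, -4.0, 0.0] [0.0, 0.0, -0.122]
[-10.5, -4.4, 0.0] [0.0, 0.0, -0.14]
```

View pics/c4.png

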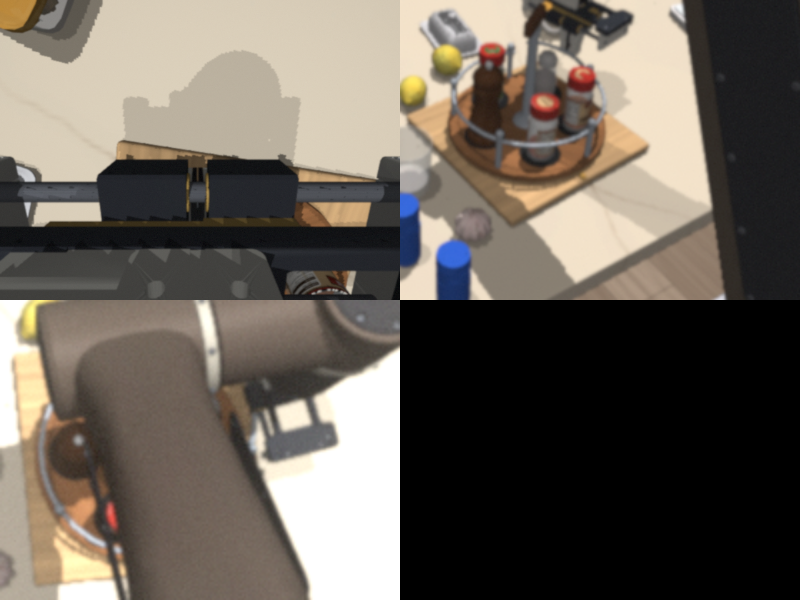

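The views show the hand beside the bay with the bar swung most of the way in. All jars and the mill stand. I'll go on to shut it slowly.

Request:
apply_moves:
  moves: [-3,0,1,0,0,-0.05,1,-7,-1.5,1,0,0,-0.1,1,-11,-3,1,0,0,-0.15,1,-15,-4.5,1,0,0,-0.205,1,-18,-5,1,0,0,-0.24,1,-19,-5.5,1,0,0,-0.255,1,-20,-6,1,0,0,-0.27,1,-21,-6.5,1,0,0,-0.28,1]

```text
time: 6.6
position: [0.6283, -0.0615, 0.0816]
tool_rot: [[0.487, -0.873, -0.0], [-0.873, -0.487, -0.0], [0.0, 0.0, -1.0]]
force: [1.6, -2.3, 0.6]
gripper_width: 0.006
gripper_force: 1.1
```

Run:
```python
from h import *
s=robot.read_state();print(s['position'],s['force'],s['tool_rot'][:,0])
rows([push(32.5,.013),push(32.5,.003)])
```

```text
[ 0.6283 -0.0615  0.0816] [ 1.5874 -2.2615  0.5909] [ 0.4875 -0.8731  0.0001]
[-4.8, -2.8, -0.4] [0.0, -0.0, -0.058]
[-14.7, -2.2, -0.4] [0.0, -0.0, -0.058]
```

Request:
apply_moves:
  moves: [-1,-0.5,0,0,0,-0.01,1,-2,-1,0,0,0,-0.02,1,-3,-1.5,0,0,0,-0.03,1,-4,-2,0,0,0,-0.04,1,-5,-2.5,0,0,0,-0.055,1,-5.5,-2.5,0,0,0,-0.055,1,-6,-2.5,0,0,0,-0.055,1,-6.5,-2.5,0,0,0,-0.055,1]

```text
time: 7.6
position: [0.6283, -0.0555, 0.0818]
tool_rot: [[0.535, -0.845, 0.001], [-0.845, -0.535, -0.001], [0.002, -0.0, -1.0]]
force: [5.6, -9.5, -3.4]
gripper_width: 0.007
gripper_force: 5.7
```

Request:
apply_moves:
  moves: [-0.5,0,0,0,0,0,1,-0.8,0,0,0,0,0,1,-0.8,0,0,0,0,0,1,2,0,0,0,0,0,1,10,0,0,0,0,0,1,25,0,0,0,0,0,1,40,0,-20,0,0,0,1,40,0,-60,0,0,0,1]

```text
time: 8.6
position: [0.6481, -0.0896, 0.1401]
tool_rot: [[0.533, -0.846, -0.004], [-0.846, -0.533, -0.0], [-0.002, 0.004, -1.0]]
force: [-0.3, -0.1, -0.2]
gripper_width: 0.007
gripper_force: 0.0
```

Request:
apply_moves:
  moves: [0,0,-30,0,0,0,-1,0,0,-60,0,0,0,-1,0,0,-100,0,0,0,-1,40,0,-150,0,0,0,-1,90,0,-190,0,0,0,-1,140,0,-200,0,0,0,-1,190,0,-200,0,0,0,-1,200,0,-200,0,0,0,-1]

```text
time: 9.6
position: [0.7563, -0.2608, 0.3389]
tool_rot: [[0.532, -0.847, -0.003], [-0.847, -0.532, 0.001], [-0.002, 0.002, -1.0]]
force: [0.1, 0.5, -0.9]
gripper_width: 0.851
gripper_force: 0.0
```

Run:
```python
from h import *
import cv2
s=robot.read_state();print(s['position'],s['q'],s['tool_rot'])
im=np.mean([capture("top").astype(float) for _ in range(4)],axis=0)
im=np.clip(im*1.3,0,255).astype(np.uint8)
c=im[150:290,250:435,::-1]
cv2.imwrite("pics/c5.png",cv2.resize(c,None,fx=4,fy=4,interpolation=cv2.INTER_CUBIC))
```

```text
[ 0.7563 -0.2608  0.3389] [ -5.1634  31.485   32.1271  -0.0215 -90.8082  37.3098] [[ 0.5321 -0.8467 -0.0029]
 [-0.8467 -0.5321  0.0006]
 [-0.0021  0.0021 -1.    ]]
```

View pics/c5.png

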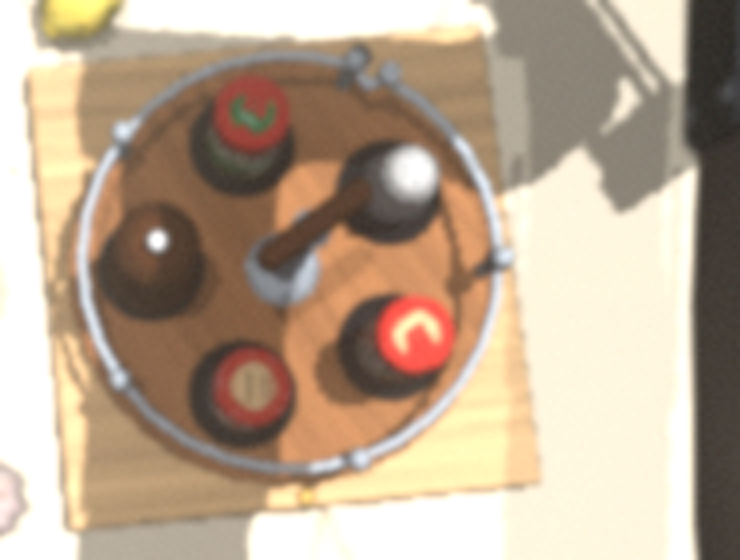

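The keeper's knob now lies at (389,72), on the rail circle beside the catch post at (359,60). The posts are at (124,130), (120,379), (360,458) and (503,258), so the turntable has hardly turned.

Run:
```python
from h import *
P=np.array([crop(p,.113) for p in[(359,60),(124,130),(120,379),(360,458),(503,258)]])
def r_(p,c):d=p-c;return np.linalg.norm(d),np.degrees(np.arctan2(d[1],d[0]))
c=P.mean(0);print(c,[r_(p,c) for p in P])
print('knob',r_(crop((389,72),.116),c),'mill',r_(crop((157,239),.188),c))
a=crop((268,262),.254);b=crop((366,190),.254);print((a+b)/2,np.linalg.norm(a-b),r_(b,a))
# refine handle axis by PCA of dark-brown pixels? wrist plan:
rows([(.552,.060,.339,-55),(.552,.060,.225,-55)])
```

```text
[0.5519 0.0593] [(np.float64(0.12418874936332), np.float64(-20.359626292338803)), (np.float64(0.12441348956905582), np.float64(51.86380830073323)), (np.float64(0.12485920915546772), np.float64(124.30841188426295)), (np.float64(0.12367438844807623), np.float64(-163.7293313800976)), (np.float64(0.12320558649942467), np.float64(-91.9359296745559))]
knob (np.float64(0.12379960720988394), np.float64(-29.177388773693757)) mill (np.float64(0.08111323249994368), np.float64(88.84796305518121))
[0.5502 0.0597] 0.06275950325763766 (np.float64(0.06275950325763766), np.float64(-54.922819464859415))
[-376.7, 2.4, 2.5] [0.0, 0.0, -0.047]
[-376.7, 2.4, 116.5] [0.0, 0.0, -0.047]
```

The knob's radius is 124 mm, on the rail circle, so the keeper is shut. Now to the handle.

Request:
apply_moves:
  moves: [-30,0,0,0,0,-0.01,-1,-80,0,0,0,0,-0.02,-1,-135,1,0,0,0,-0.03,-1,-190,1,0,0,0,-0.04,-1,-245,2,1,0,0,-0.047,-1,-300,2,2,0,0,-0.047,-1,-350,2,2,0,0,-0.047,-1,-377,2,2,0,0,-0.047,-1]

```text
time: 10.8
position: [0.5501, 0.0627, 0.3411]
tool_rot: [[0.577, -0.817, 0.003], [-0.817, -0.577, 0.002], [0.0, -0.003, -1.0]]
force: [1.2, 0.9, -0.1]
gripper_width: 1.005
gripper_force: 0.0
```

Run:
```python
from h import *
import cv2
s=robot.read_state();print(s['position'],s['q'],s['tool_rot'][:,0])
rows([(.552,.0595,.221,-55)])
w=np.clip(capture('wrist')*1.5,0,255).astype(np.uint8)[:,:,::-1]
cv2.imwrite("pics/w6.png",w)
i=camera_info('wrist');T=i['T_tool_cam']
for z in(.226,.254):
  for d in(-.035,0,.035):
    X=np.r_[.552+d*u(-55)[0],.0595+d*u(-55)[1],z]
    t=s['tool_rot'].T@(X-s['position']);c=np.linalg.inv(T)@np.r_[t,1];p=i['camera_matrix']@c[:3];print(z,d,p[:2]/p[2])
```

```text
[0.5501 0.0627 0.3411] [ 26.7575   5.8527  -3.8434  -0.0137 -80.1348   8.4586] [ 0.5766 -0.817   0.0002]
[3.7, 0.7, 120.1] [-0.003, -0.0, 0.004]
0.226 -0.035 [277.7588 234.2739]
0.226 0 [277.8992 198.1428]
0.226 0.035 [278.0486 159.6984]
0.254 -0.035 [277.7748 245.3825]
0.254 0 [277.9308 205.7512]
0.254 0.035 [278.098  163.3003]
```

View pics/w6.png

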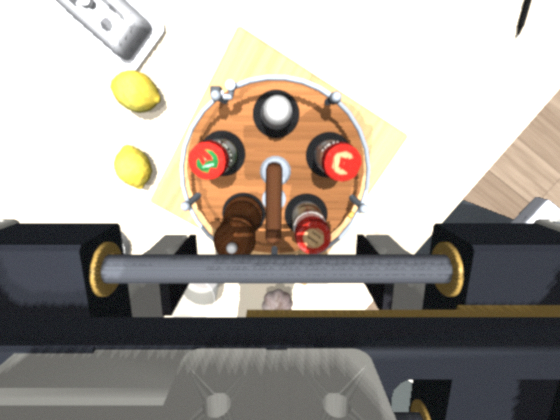

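The wrist view shows the handle from (274,163) to (273,243), centred and lined up to within about 3 mm. The keeper lies flush in its catch at (225,90). I'll descend and grip.

Request:
apply_moves:
  moves: [2,-0.5,15,0,0,0,-1,3.5,-1,35,0,0,0,-1,3.5,-1,55,0,0,0,-1,3.5,-1,75,0,0,0,-1,3.5,-1,95,0,0,0,-1,3.5,-1,110,0,0,0,-1,3.5,-1,120,0,0,0,-1,3.5,-1,120,0,0,0,0]

```text
time: 11.85
position: [0.555, 0.0577, 0.2189]
tool_rot: [[0.574, -0.819, -0.001], [-0.819, -0.574, -0.0], [-0.0, 0.001, -1.0]]
force: [0.0, -0.9, 1.1]
gripper_width: 0.94
gripper_force: 0.0
```

Request:
apply_moves:
  moves: [0,0,0,0,0,0,0.3,0,0,0,0,0,0,0.5,0,0,0,0,0,0,0.6,0,0,0,0,0,0,0.7,0,0,0,0,0,0,0.8,0,0,0,0,0,0,1,0,0,0,0,0,0,1,0,0,0,0,0,0,1]
  grip_force: 25

```text
time: 12.85
position: [0.5563, 0.0587, 0.2197]
tool_rot: [[0.574, -0.819, 0.002], [-0.819, -0.574, 0.001], [0.0, -0.002, -1.0]]
force: [4.4, 3.1, -1.8]
gripper_width: 0.228
gripper_force: 25.0
```

Run:
```python
from h import *
import cv2
s=robot.read_state();print(s['position'],s['q'],s['tool_rot'],s['force'],s['wrist_torque'],s['gripper_width'])
w=np.clip(np.mean([capture('wrist')*1.5 for _ in range(4)],axis=0),0,255).astype(np.uint8)[:,:,::-1]
cv2.imwrite("pics/w7.png",w)
```

```text
[0.5563 0.0587 0.2197] [ 26.0673   9.9013 -14.7924  -0.0074 -65.1771   8.9549] [[ 0.5739 -0.819   0.002 ]
 [-0.819  -0.5738  0.0011]
 [ 0.0002 -0.0022 -1.    ]] [ 4.3549  3.095  -1.797 ] [ 1.0037 -1.4991 -0.048 ] 0.22796854814804035
```

View pics/w7.png

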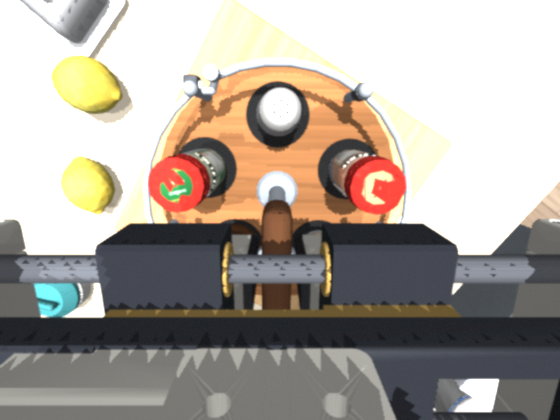

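The handle is between the pads (opening stopped on it), with the five pad positions and jars all standing. I'll ease the sideways load by shifting 1.5 mm and start a slow turn.

Request:
apply_moves:
  moves: [0,-0.8,0,0,0,-0.005,1,0,-1.5,0,0,0,-0.02,1,0,-1.6,0,0,0,-0.045,1,0,-1.7,0,0,0,-0.08,1,0,-1.9,0,0,0,-0.125,1,0,-2,0,0,0,-0.175,1,0,-2.2,0,0,0,-0.225,1,-0.1,-2.3,0,0,0,-0.275,1]
  grip_force: 30

```text
time: 14.05
position: [0.5571, 0.0594, 0.2197]
tool_rot: [[0.776, -0.63, 0.0], [-0.63, -0.776, 0.0], [0.0, -0.0, -1.0]]
force: [1.2, 2.0, 0.5]
gripper_width: 0.224
gripper_force: 30.0
```

Request:
apply_moves:
  moves: [0,-0.2,0,0,0,-0.05,1,0,-0.3,0,0,0,-0.1,1,0,-0.5,0,0,0,-0.15,1,0,-0.6,0,0,0,-0.2,1,-0.1,-0.8,0,0,0,-0.25,1,-0.1,-0.9,0,0,0,-0.3,1,-0.2,-1,0,0,0,-0.35,1,-0.2,-1.2,0,0,0,-0.4,1]

```text
time: 15.05
position: [0.5578, 0.0606, 0.2196]
tool_rot: [[0.961, -0.278, 0.0], [-0.278, -0.961, 0.0], [0.0, -0.0, -1.0]]
force: [0.9, 2.0, 1.1]
gripper_width: 0.224
gripper_force: 30.0
```

Request:
apply_moves:
  moves: [0,-0.2,0,0,0,-0.05,1,0,-0.3,0,0,0,-0.1,1,0,-0.5,0,0,0,-0.15,1,0,-0.6,0,0,0,-0.2,1,-0.1,-0.8,0,0,0,-0.25,1,-0.1,-0.9,0,0,0,-0.3,1,-0.2,-1,0,0,0,-0.35,1,-0.2,-1.2,0,0,0,-0.4,1]

```text
time: 16.05
position: [0.5579, 0.062, 0.2196]
tool_rot: [[0.993, 0.118, 0.0], [0.118, -0.993, 0.001], [0.0, -0.001, -1.0]]
force: [0.2, 3.0, 0.7]
gripper_width: 0.223
gripper_force: 30.0
```

Request:
apply_moves:
  moves: [0,-0.2,0,0,0,-0.05,1,0,-0.3,0,0,0,-0.1,1,0,-0.5,0,0,0,-0.15,1,0,-0.6,0,0,0,-0.2,1,-0.1,-0.8,0,0,0,-0.245,1,-0.1,-0.9,0,0,0,-0.28,1,-0.2,-1,0,0,0,-0.3,1,-0.2,-1,0,0,0,-0.31,1]

```text
time: 17.05
position: [0.5576, 0.063, 0.2196]
tool_rot: [[0.911, 0.413, 0.0], [0.413, -0.911, 0.001], [0.0, -0.0, -1.0]]
force: [-0.2, 5.4, 1.4]
gripper_width: 0.224
gripper_force: 30.0
```

Run:
```python
from h import *
import cv2
s=robot.read_state();print(s['position'],s['q'],s['tool_rot'],s['force'],s['wrist_torque'],s['gripper_width'])
print(np.degrees(np.arctan2(s['tool_rot'][1,0],s['tool_rot'][0,0]))-np.degrees(np.arctan2(-.819,.574)))
im=np.clip(np.mean([capture('top')*1.3 for _ in range(4)],axis=0),0,255).astype(np.uint8)[:,:,::-1]
cv2.imwrite("pics/t8.png",cv2.resize(im[140:290,240:440],None,fx=4,fy=4,interpolation=cv2.INTER_CUBIC))
im=np.clip(np.mean([capture('scene')*1.3 for _ in range(4)],axis=0),0,255).astype(np.uint8)[:,:,::-1]
cv2.imwrite("pics/s8.png",cv2.resize(im[165:315,220:420],None,fx=4,fy=4,interpolation=cv2.INTER_CUBIC))
w=np.clip(np.mean([capture('wrist')*1.5 for _ in range(4)],axis=0),0,255).astype(np.uint8)[:,:,::-1]
cv2.imwrite("pics/w8.png",w)
```

```text
[0.5576 0.063  0.2196] [ 26.4143  10.1342 -14.5051  -0.0298 -65.3331  88.0033] [[ 0.9106  0.4132  0.0002]
 [ 0.4132 -0.9106  0.0006]
 [ 0.0005 -0.0005 -1.    ]] [-0.1677  5.4301  1.3692] [ 1.8403  0.014  -0.099 ] 0.22365993006167625
79.38025389149243
```

View pics/s8.png

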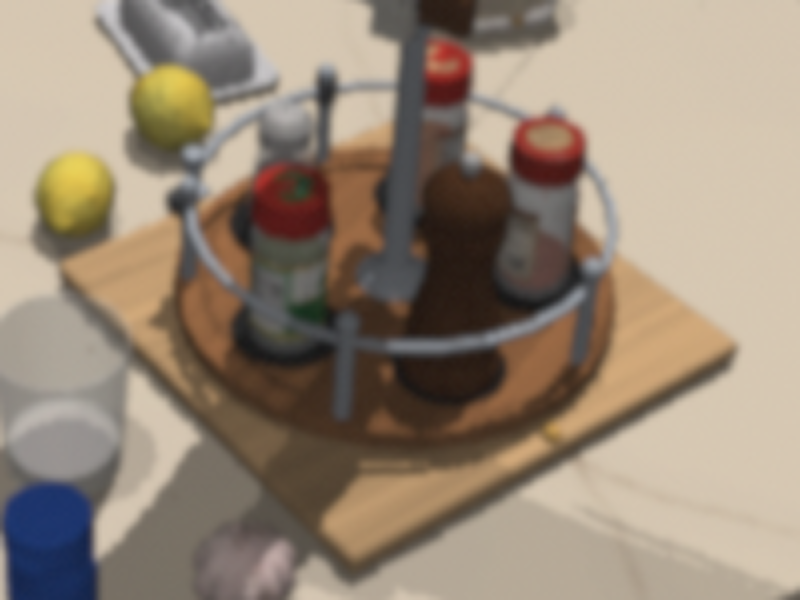

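The turn is going well: all jars stand and the mill is almost at the front. In this crop the mill knob is at (471,163), the post tops at (346,318), (594,266), (193,153), (326,70) and (557,112), and the stud at (552,432). I'll compute the remaining angle from those.

Run:
```python
from h import *
def sc(p,z):return ray('scene',((p[0]+.5)/4-.5+220,(p[1]+.5)/4-.5+165),z)
P=np.array([sc(p,.111) for p in[(346,318),(594,266),(193,153),(326,70),(557,112)]])
c=P.mean(0);an=lambda v:np.degrees(np.arctan2(v[1],v[0]))%360
print(c,[(an(p-c),np.linalg.norm(p-c)) for p in P])
B=np.array([sc(p,.018) for p in[(355,566),(736,346),(63,266)]]) # front-left? corners
print(B,an(B[1]-B[0]),an(B[2]-B[0]))
st=sc((552,430),.026);print('stud',st,an(st-c));m=sc((471,163),.188);print('mill',m,an(m-c),np.linalg.norm(m-c))
```

```text
[0.5554 0.0612] [(np.float64(131.4468435150791), np.float64(0.12989167887329717)), (np.float64(201.2221038896715), np.float64(0.12830926684951047)), (np.float64(48.6696017604498), np.float64(0.1250152132525143)), (np.float64(348.7604779717855), np.float64(0.1184157920688252)), (np.float64(273.23608352624876), np.float64(0.12190650724640649))]
[[ 0.3882  0.2016]
 [ 0.4144 -0.0931]
 [ 0.684   0.2218]] 275.0843825222714 3.887435110331504
stud [0.4089 0.0536] 182.9479804695806
mill [0.4683 0.0844] 165.05473561824414 0.0901643751103483
```

Request:
apply_moves:
  moves: [0,-0.5,0,0,0,-0.02,1,0,-1,0,0,0,-0.055,1,0,-1.3,0,0,0,-0.1,1,0,-1.5,0,0,0,-0.15,1,0,-1.7,0,0,0,-0.2,1,-0.1,-1.8,0,0,0,-0.245,1,-0.1,-1.9,0,0,0,-0.28,1,-0.1,-2,0,0,0,-0.295,1]

```text
time: 18.65
position: [0.5569, 0.064, 0.2197]
tool_rot: [[0.751, 0.66, 0.001], [0.66, -0.751, -0.001], [-0.0, 0.001, -1.0]]
force: [3.8, -0.6, -0.5]
gripper_width: 0.227
gripper_force: 30.0
```

Request:
apply_moves:
  moves: [0,0,0,0,0,0,1,0,0,0,0,0,0,1,0,0,0,0,0,0,1,0,0,0,0,0,0,1,0,0,0,0,0,0,1,0,0,0,0,0,0,1,0,0,0,0,0,0,1,0,0,0,0,0,0,1]

```text
time: 19.65
position: [0.5569, 0.064, 0.2196]
tool_rot: [[0.752, 0.659, 0.0], [0.659, -0.752, -0.001], [0.0, 0.001, -1.0]]
force: [5.4, -1.4, -1.5]
gripper_width: 0.219
gripper_force: 30.0
```

Run:
```python
from h import *
import cv2
s=robot.read_state();print(s['position'],s['force'],s['wrist_torque'],s['gripper_width'],s['joint_velocities'])
print(np.degrees(np.arctan2(s['tool_rot'][1,0],s['tool_rot'][0,0]))-np.degrees(np.arctan2(-.819,.574)))
im=lambda n:np.clip(np.mean([capture(n)*1.3 for _ in range(4)],axis=0),0,255).astype(np.uint8)[:,:,::-1]
t=cv2.resize(im('top')[140:290,245:345],None,fx=4,fy=4,interpolation=cv2.INTER_CUBIC)
sc=cv2.resize(im('scene')[165:315,280:380],None,fx=4,fy=4,interpolation=cv2.INTER_CUBIC)
cv2.imwrite("pics/f9.png",np.hstack([t,sc]))
```

```text
[0.5569 0.064  0.2196] [ 5.3849 -1.3804 -1.5002] [-0.5759 -1.9326  0.0141] 0.21862941930128282 [-0.0334 -0.0451 -0.0279 -0.117  -0.0472  0.0201]
96.22024054956326
```

View pics/f9.png

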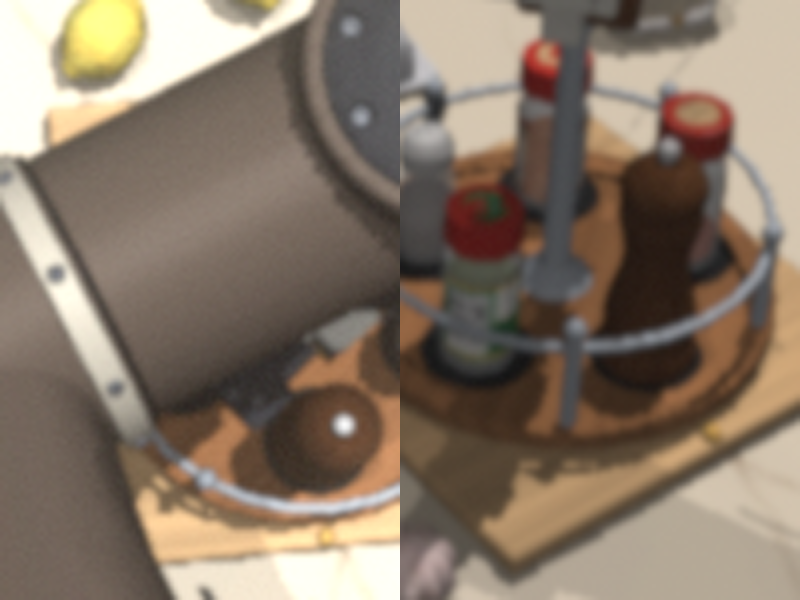

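The mill now stands at the front. In the top crop its knob is at (344,425), the stud at (327,535) and the left front post at (206,479). In the scene crop the post tops are at (574,327) and (774,234), and the mill knob at (671,150).

Run:
```python
from h import *
T=lambda p,z:crop(p,z,245,140)
S=lambda p,z:ray('scene',((p[0]-400+.5)/4-.5+280,(p[1]+.5)/4-.5+165),z)
an=lambda v:np.degrees(np.arctan2(v[1],v[0]))%360
for c in([.552,.0595],[.554,.0605]):
  c=np.array(c)
  for n,p in(('post',T((206,479),.113)),('mill',T((344,425),.188)),('stud',T((327,535),.026)),
           ('Spost1',S((574,327),.111)),('Spost2',S((774,234),.111)),('Smill',S((671,150),.187))):
    print(n,p,an(p-c),np.linalg.norm(p-c))
p,q=S((574,327),.111),S((774,234),.111);print('scene post chord',an(q-p)-270, 'top stud->', )
```

```text
post [0.4462 0.1249] 148.27334540163253 0.1244396734289033
mill [0.4722 0.052 ] 185.37217939534983 0.08014948093556337
stud [0.4116 0.0477] 184.81096907474483 0.14092186712789534
Spost1 [0.4451 0.1311] 146.17855996929913 0.12867167921994208
Spost2 [ 0.4521 -0.0134] 216.11981857146029 0.12366750087759686
Smill [0.4679 0.058 ] 181.02972542721741 0.0841176436145729
post [0.4462 0.1249] 149.140961222008 0.12562934246810284
mill [0.4722 0.052 ] 185.9353748498458 0.08223829387148433
stud [0.4116 0.0477] 185.14301931439718 0.14300109082003193
Spost1 [0.4451 0.1311] 147.03675806749146 0.12979118436111586
Spost2 [ 0.4521 -0.0134] 215.9508686322577 0.12587309598317528
Smill [0.4679 0.058 ] 181.67086659409964 0.08614068482602706
scene post chord 2.7732472320720376 top stud->
```

Seen from above, the mill is at 185.4° and its bay centre at 184.3°, against 184.8° for the stud, so it is lined up within about 1°. The arm is at rest and gripping.

```bash
python3 -c "
from rig import robot
print(robot.hand_in())"
```

```text
the job is handed in; nothing more can be done
None
```

The keeper bar is shut and the pepper mill stands at the front within about 1° of the brass stud; I handed the job in at about 20 s with the gripper still holding the handle and every jar I could see standing.

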